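# Zero the spice mill and set its grind

## Robot

A 6-joint arm with a two-finger parallel gripper is mounted at the origin on the work surface. World frame = base frame: x ahead of the robot, y to its left, z up, the work surface at z = 0. Lengths are in mm, angles in rad, forces in N, time in s.
With the tool pointing down it reaches from about 375 to 975 mm from the base axis. Payload 3.8 kg.
Tool frame: the origin (TCP) lies at the very end of the fingers, on their centre line; the grasp point (between the pads) lies 19 mm behind it; z points along the fingers, y is the direction in which the jaws open and shut (so a half turn about z gives the same grasp; the last joint's range is limited). The gripper opens to 85 mm and grips with 20 to 120 N. Pads are 22 mm wide; open, the fingers measure 114 mm over their backs; the gripper's body (76 mm by 85 mm) begins 54 mm behind the grasp point. The pads swing forward as they close: fully open they stand 13 mm farther back than shut.
Start: joints at [-0.037, 0.264, 1.604, -0, 1.274, -0.037], TCP at [674.995, -0.002, 231.28] pointing down, gripper open.
Joint ranges: [-2.63, 2.63], [-0.94, 2.18], [0.31, 2.57], [-1.31, 4.45], [0, 2.66], [-2.55, 2.55]. Speed limits (rad/s): [2.57, 2.57, 3.14, 3.14, 3.14, 3.14].

## Interface

Orientations are given as a rotation vector (axis times angle).
In Python, from cell import arm gives the robot as it stands.
- The arm moves only by the tool drive_tool, never from a script. Its argument "increments" is a list of rows, each an object with "offset": the shift along the world's x, y, z in cm, a list of three; "roll": the turn about the world's z in degrees. A call has 1 to 10 rows; each row shifts and turns the pose as measured when the row begins; what a row does not reach is not made up. A row lasts 1/10 s, in which the tool goes at most 50 mm and 8.59 degrees, less where a joint would pass 70% of its speed; a pose out of reach is approached as far as the arm can. A call with a gripper value outside its range is refused whole. "jaw" is the closure, from -1 (fully open) to 1 (shut), so that 0 is half open, set as the call begins (left out, the last holds). The fingers move at their own pace and stop on an object; "grip_force" is the grip in N (left out, the last holds). Time passes only in rows, so rows that do not move let the fingers close. It gives the time, the measured TCP pose, the force and the opening at its end, in the units of the state.
- arm.get_state(): the state, without advancing time (a new reading comes with each control period).
- arm.read_camera(name): name is "scene" or "side" or "wrist"; returns the picture (400x640x3 uint8, red, green, blue); there is no depth.
- arm.calibration(name): a dict with "fx", "fy", "cx", "cy" (pixels), "T" (4x4, takes a point from camera to world coordinates); the wrist camera has in their place "mount" (4x4, takes a point from camera to tool coordinates, whose origin is the TCP and whose axes are the flange's). Camera axes: x right, y down, z forward; pixel columns grow to the right and rows downward; lengths in mm; the calibration is good to about 2 mm. The wrist camera is an equidistant fisheye: a pixel r from the principal point sees the ray r / f radians off the axis. A picture is of the moment at which its call begins: read the wrist's pose just before it. calibration takes no time and is no camera call.
- arm.hand_in(): hands the job in, once; it reports no verdict.
Trained networks look in the newest picture that a camera, given by its name, has taken for a name from the list of things; names that differ only in an ending like _2 or _b are one class to them, and where a whole thing is asked for, a point or a joint stands for the part that bears it (a point fixed in the world has none). Each returns a list of dicts, best first, with "conf" (0 to 1); they miss things now and then, are a little off and sometimes report something else, mostly with a low value. They report only what shows in the picture. A call takes as long as a camera call. They do not tell look-alikes from the thing itself.
- arm.search_frame(label, camera): "extent" ([centre column, centre row, width, height] in pixels, round what is visible of it).
- arm.regions_of(label, camera): "mask" (400x640 bool, what is visible of it) and "extent" ([centre column, centre row, width, height] in pixels, round what is visible of it).
The state is a dict: "t": time; "joint_pos": joint angles; "joint_velocities": joint speeds; "tau": joint torques, N m; "ee_pos": TCP position; "eef_rot": TCP orientation; "wrist_force": force on the tool from outside, world axes, zero at the start; "moment": the same for the moment, N m; "opening": finger opening in mm.
Only numpy, scipy, OpenCV 4.12 (cv2) and the standard library are available. Lean on these libraries where they do the work, as an engineer would, in place of code of your own. Each camera call takes 0.05 s, during which the arm holds its last target. There are 200 camera calls.

## Task

Stand the small straight-sided steel cup upright and centred on the narrow round post at the foot of the spice mill's spout and let go of it. Then turn the brass thumbscrew on top of the mill clockwise (seen from above) until it seats and will go no further, back it off a quarter turn, and finish while still gripping it there; leave everything else on the counter where it is.

Things in the scene. Friction and masses are not known exactly. Their poses are not given: they have to be found in the camera images.
- cup: Plain open steel cup, straight-sided, 52 mm outside diameter, 58 mm tall, wall 3 mm, 0.11 kg, no handle; stands upright on the counter, left or right in front of the mill. Origin: centre of its underside, z up.
- mill: Grey spice mill, fixed. Origin: on the counter under the thumbscrew's axis; z up, x from its front (spout, post) to its back. In its frame, mm: aluminium head, radius 40, top z 130; motor housing x 60 to 190, y -58 to 58, top z 138, with a hopper of radius 50 at x 140, top z 193; base plate x -60 to 220, y -65 to 65, 18 high, and a tongue 58 wide, 12 high, on to x -170.
- spout_lip (a point): Middle of the lower end of the mill's steel spout, 36 mm wide, 36 mm behind the post's axis and 105 mm above the counter; the spout rises from here to 130 mm at the head. Axes as the mill's. Above the post it is open: the cup comes down from above with the fingers on its two sides along the mill's y.
- post_top (a point): Centre of the top face of the narrow steel post in front of the mill, below the spout's lip; flat disc of 34 mm diameter, 36 mm above the counter, axes as the mill's. The cup's underside goes here; its rim is then 94 mm above the counter.
- adjuster_grip (a point): Point on the thumbscrew's vertical axis at a good height to grip, 160 mm above the counter. Brass flange of 40 mm diameter (130 to 136 mm above the counter) with an upright flat wing, 44 mm long, 12 mm thick, up to 172 mm; pinch it across the 12 mm. The frame turns with it: x along the wing, y across, z up. A small pointer sticks out of the flange at the wing's -x end.
- adjuster (a joint): Angle of the thumbscrew in rad, counter-clockwise from above counted positive; 0 = seated (hard stop; wing along the mill's x, pointer towards the spout at the black mark on the head), range 0 to 4.4; it starts 1.9 to 3.0 open. The screw does not rise or sink. Light friction (about 0.05 N m) keeps it where it is left.
- bowl: Wide open steel bowl, 92 mm across, 45 mm tall; bystander, on the other side from the cup. Origin: centre of its underside.
- weight: Brass scale weight, 34 mm diameter, 34 mm tall, beside the mill's front; bystander. Origin: centre of its underside.
- jar: Lidded jar, 64 mm diameter, 100 mm tall; bystander. Origin: centre of its underside.
- oil: Green oil bottle, 60 mm diameter, 190 mm tall; bystander. Origin: centre of its underside.
- scoop: Aluminium scoop with wooden handle, about 180 mm long, 66 mm wide, 34 mm high, lying on the counter; bystander. Origin: under it, near the middle.
- brush: Small brush lying on the counter to the left of the mill; bystander. Origin: under its middle.
There are look-alikes about, which are no part of the job. What is shaped like the cup but brown or orange is not meant.

How it is judged (in metres and radians):
On the way, in this order (a step that is already met when the one before it is completed fails the run):
1. the cup stands upright, centred and released on the post (horizontal distance between cup and post_top below 0.012 m and z of cup in the frame of post_top between -0.004 and 0.004 m and angle between cup's own z axis and vertical below 0.1 rad and linear speed of cup below 0.02 m/s and contact force between the fingers and cup below 0.05 N), for 0.2 s.
2. the thumbscrew is turned clockwise to its seat (value of joint adjuster below 0.06 rad), for 0.1 s.
3. the thumbscrew is backed off a quarter turn (value of joint adjuster between 1.32 and 1.82 rad and contact force between the fingers and adjuster above 2 N), for 0.2 s.
At the end, for the whole second after the job is handed in: The cup stands free and upright on the post (centre within 12 mm of its axis, underside on its top within 4 mm, tilt under 0.1 rad); the thumbscrew, after having been seated, rests a quarter turn open (1.32 to 1.82 rad) and the fingers still grip it (over 2 N) (all of step 1 and all of step 3 and velocity of joint adjuster between -0.1 and 0.1 rad/s); the arm keeps its last pose, push and grip.
It fails at once if a bystander is pushed more than 30 mm or lifted (distance of any of bowl, weight, jar, oil, scoop, brush from where it was at the start of the episode above 0.03 m).
It also fails if it takes over 72 s, if anything falls off the work surface, if the arm or the gripper's body presses on something with over 40 N, if the wrist force passes 120 N, or if a joint passes its speed limit or range.

## Working session

There is one attempt and no reset: what is moved stays moved. The work goes in short steps, Python scripts to look and compute and a tool call to move; the robot and the scene stay as the last step left them, time stands still between calls to the robot, and variables do not carry over. Pictures are saved under pics/ and viewed, about 8 in all and at most 12, crops included, and the job is handed in when it is done.

Besides the shell and the picture viewer there is one more tool, called after "Call:" in YAML: its name, and indented under it one key for each argument. drive_tool: Moves the arm, as the interface text tells. Its arguments: {"type":"object","properties":{"increments":{"type":"array","items":{"type":"object","properties":{"offset":{"type":"array","items":{"type":"number"}},"roll":{"type":"number"}}}},"jaw":{"type":"number"},"grip_force":{"type":"number"}},"required":["increments"]}

```bash
mkdir -p pics; ls; python3 - <<'E'
from cell import arm
import cv2,numpy as np
for n in("scene","side"):
    im=arm.read_camera(n); cv2.imwrite(f"pics/{n}0.png",im[:,:,::-1])
    c=arm.calibration(n);print(n,c["fx"],c["fy"],c["cx"],c["cy"],np.round(c["T"],3).tolist())
    for l in("cup","mill","spout_lip","post_top","adjuster_grip","bowl","weight"):
        print(l,[(round(d["conf"],2),np.round(d["extent"]).tolist()) for d in arm.search_frame(l,n)][:3])
c=arm.calibration("wrist");print(c)
print(arm.get_state())
E
```

```text
pics
scene 406.20058622788133 406.20058622788133 321.4809463407499 192.76308346133945 [[-0.445, 0.737, -0.508, 1053.135], [0.895, 0.372, -0.245, 200.197], [0.008, -0.564, -0.826, 901.693], [0.0, 0.0, 0.0, 1.0]]
cup [(0.78, [254.0, 153.0, 20.0, 29.0]), (0.72, [272.0, 132.0, 22.0, 28.0]), (0.66, [210.0, 155.0, 21.0, 30.0])]
mill [(0.65, [324.0, 246.0, 70.0, 126.0])]
spout_lip [(0.88, [324.0, 246.0, 72.0, 133.0])]
post_top [(0.97, [325.0, 248.0, 74.0, 126.0])]
adjuster_grip [(0.81, [335.0, 205.0, 21.0, 21.0])]
bowl [(0.62, [464.0, 231.0, 40.0, 32.0])]
weight [(0.54, [375.0, 212.0, 14.0, 18.0])]
side 364.8285032128383 364.8285032128383 324.68971103861344 203.2438825255271 [[-0.982, -0.117, 0.149, 442.758], [-0.19, 0.624, -0.758, 597.283], [-0.005, -0.773, -0.635, 655.354], [0.0, 0.0, 0.0, 1.0]]
cup [(0.83, [403.0, 183.0, 16.0, 26.0]), (0.72, [357.0, 159.0, 16.0, 26.0]), (0.68, [374.0, 179.0, 18.0, 21.0])]
mill [(0.78, [293.0, 232.0, 169.0, 105.0])]
spout_lip [(0.87, [292.0, 231.0, 166.0, 98.0])]
post_top [(0.59, [292.0, 230.0, 170.0, 96.0])]
adjuster_grip [(0.95, [300.0, 209.0, 14.0, 24.
[... 537 characters left out ...]
0e+00]])}
{'t': 0.8, 'joint_pos': array([-3.68730718e-02,  2.63809042e-01,  1.60398853e+00, -8.36862562e-06,
        1.27372103e+00, -3.68953507e-02]), 'joint_velocities': array([-8.17642202e-06,  1.10007389e-03,  1.63787451e-04,  9.99377965e-04,
       -2.64992528e-03,  5.19053414e-04]), 'tau': array([-6.44807847e-05, -5.14978874e+01, -3.67699277e+01, -1.64638532e-04,
        3.90366295e-04,  2.37189766e-06]), 'ee_pos': array([6.74995172e+02, 1.37211414e-02, 2.31347280e+02]), 'eef_rot': array([2.22137178e+00, 2.22142672e+00, 6.99536941e-05]), 'wrist_force': array([-0.02460961,  0.12742292, -0.03526381]), 'moment': array([ 0.00898755,  0.03314698, -0.04420434]), 'opening': 85.35975819924248}
```

```bash
python3 - <<'E'
import cv2,numpy as np
a=cv2.imread("pics/scene0.png")[90:330,180:500];b=cv2.imread("pics/side0.png")[130:400,180:500]
cv2.imwrite("pics/s1.png",cv2.resize(a,None,fx=2.5,fy=2.5,interpolation=2))
cv2.imwrite("pics/s2.png",cv2.resize(b,None,fx=2.2,fy=2.2,interpolation=2))
E
```

```text
(no output)
```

View pics/s1.png

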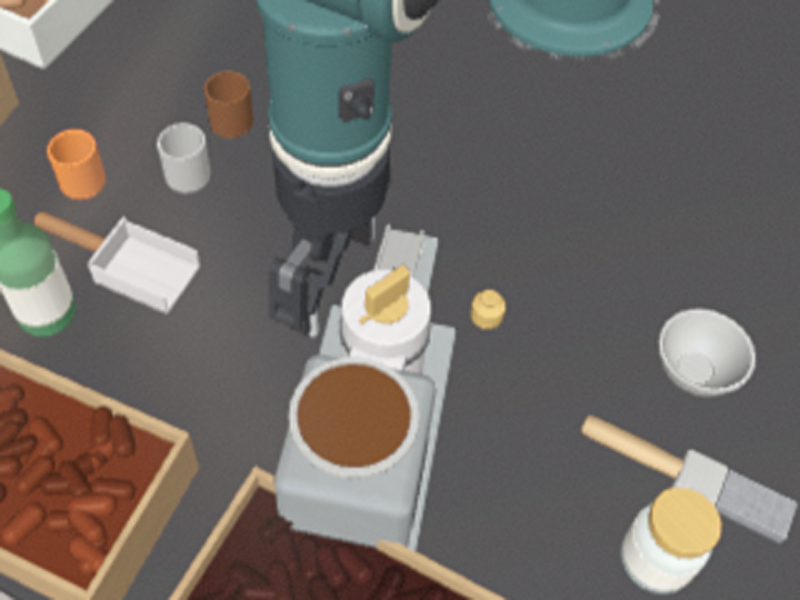

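View pics/s2.png

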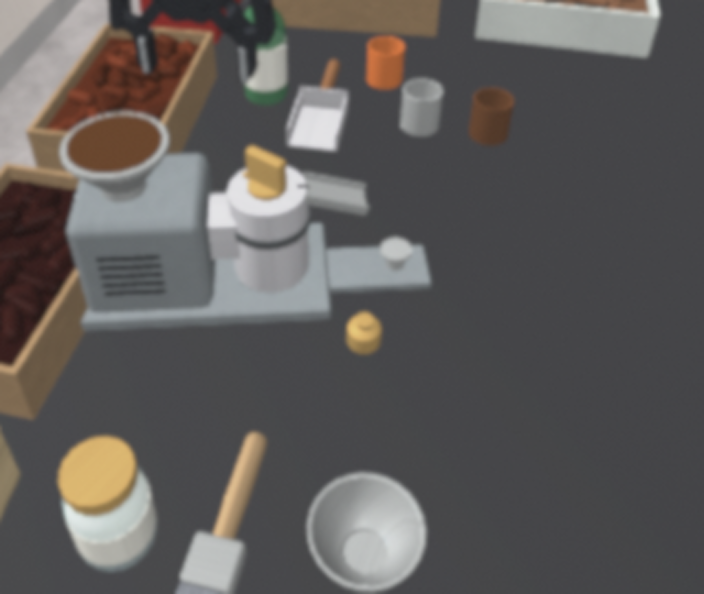

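The steel cup is at scene (254,153) and side (371,179), between the orange and brown look-alikes. The post top is at about (360,241) in the side view. The wing is visible in both views, with its pointer towards the back-left of the scene image.

```bash
cat > h.py <<'E'
from cell import arm
import numpy as np, cv2
from scipy.spatial.transform import Rotation as R
def ray(n,u,v,st=None):
    c=arm.calibration(n)
    if n=="wrist":
        p=np.array([u-c["cx"],v-c["cy"]]);r=np.hypot(*p);th=r/c["fx"]
        d=np.r_[p/max(r,1e-9)*np.sin(th),np.cos(th)]
        st=st or arm.get_state()
        T=np.eye(4);T[:3,:3]=R.from_rotvec(st["eef_rot"]).as_matrix();T[:3,3]=st["ee_pos"];T=T@c["mount"]
    else:
        d=np.array([(u-c["cx"])/c["fx"],(v-c["cy"])/c["fy"],1]);T=c["T"]
    return T[:3,3],T[:3,:3]@d
def atz(n,u,v,z,st=None):
    o,d=ray(n,u,v,st);return o+d*(z-o[2])/d[2]
def tri(a,b):
    A=[];y=[]
    for o,d in(a,b):
        d=d/np.linalg.norm(d);P=np.eye(3)-np.outer(d,d);A.append(P);y.append(P@o)
    return np.linalg.lstsq(np.vstack(A),np.hstack(y),rcond=None)[0]
E
python3 - <<'E'
from h import *
np.set_printoptions(precision=1,suppress=True)
S=lambda x,y:(180+x/2.5,90+y/2.5)
D=lambda x,y:(180+x/2.2,130+y/2.2)
print("cup",atz("scene",254,153,29),atz("side",*D(421,107),29),tri(ray("scene",254,153),ray("side",*D(421,107))))
print("wing",atz("scene",335,205,151),atz("side",300,209,151),tri(ray("scene",335,205),ray("side",300,209)))
print("post",atz("side",*D(396,245),36))
for n,p,z in(("tongL",(421,247),12),("tongR",(430,285),12),("baseR",(328,312),18),("baseRback",(85,320),18),("baseL",(323,226),18)):print(n,atz("side",*D(*p),z))
for n,p,z in(("tongR",(437,238),12),("baseR",(454,327),18),("baseRback",(412,545),18),("housTopFL",(325,355),138),("headtop",(387,305),130),("wing1",(370,293),172),("wing2",(405,272),172),("ptr",(363,320),133)):print(n,atz("scene",*S(*p),z))
for n,p in(("weight",(375,212)),("bowl",(464,231))):print(n,atz("scene",*p,15))
print("wing side",atz("side",*D(249,153),172),atz("side",*D(283,163),172),"headtop",atz("side",*D(267,190),130))
print("scoop",atz("scene",*S(150,265),15),"oil",atz("scene",*S(45,310),15))
print("look",atz("scene",*S(230,105),29),atz("scene",*S(78,165),29))
E
```

```text
cup [ 480.3 -286.3   29. ] [ 476.7 -287.7   29. ] [ 477.6 -288.6   27. ]
wing [606.7  18.3 151. ] [609.6  23.9 151. ] [608.7  20.1 150.4]
post [479.2 -17.7  36. ]
tongL [452.8 -43.6  12. ]
tongR [438.2  10.9  12. ]
baseR [537.1  72.1  18. ]
baseRback [776.3 127.8  18. ]
baseL [565.4 -50.3  18. ]
tongR [442.9   5.2  12. ]
baseR [540.1  66.2  18. ]
baseRback [761.8 121.1  18. ]
housTopFL [684.8  -3.2 138. ]
headtop [611.1  20.8 130. ]
wing1 [630.9  12.5 172. ]
wing2 [598.   30.1 172. ]
ptr [636.3   9.3 133. ]
weight [498.9  86.2  15. ]
bowl [450.6 305.6  15. ]
wing side [624.3  20.4 172. ] [588.8  29.2 172. ] headtop [607.7  23.6 130. ]
scoop [ 612.7 -249.4   15. ] oil [ 707.3 -314.5   15. ]
look [ 389.5 -281.6   29. ] [ 542.8 -386.    29. ]
```

Call:
drive_tool:
  increments:
    - {"offset": [-2,-1.7,0.5],"roll": -8}
    - {"offset": [-2,-1.7,0.5],"roll": -8}
    - {"offset": [-2,-1.7,0.5],"roll": -8}
    - {"offset": [-2,-1.7,0.5],"roll": -8}
    - {"offset": [-2,-1.7,0.5],"roll": -8}
    - {"offset": [-2,-1.7,0.5],"roll": -8}
    - {"offset": [-2,-1.7,0],"roll": -8}
    - {"offset": [-2,-1.7,0],"roll": -8}
    - {"offset": [-2,-1.7,0],"roll": -8}
    - {"offset": [0,0,0],"roll": -4.5}
  jaw: -1
  grip_force: 40

```text
t: 1.8
ee_pos: [488.4, -157.1, 262.8]
eef_rot: [3.126, 0.288, 0.004]
wrist_force: [0.7, 0.6, 0.2]
opening: 85.3
```

```bash
python3 - <<'E'
from h import *
np.set_printoptions(precision=3,suppress=True)
st=arm.get_state();im=arm.read_camera("wrist");cv2.imwrite("pics/w1.png",im[:,:,::-1])
np.save("st1.npy",st,allow_pickle=True)
print(st["ee_pos"],st["eef_rot"],st["joint_pos"])
for l in("cup","post_top","adjuster_grip","weight"):
  print(l,[(round(d["conf"],2),np.round(d["extent"]).tolist()) for d in arm.search_frame(l,"wrist")][:3])
E
```

```text
[ 488.395 -157.089  262.814] [3.126 0.288 0.004] [-0.359 -0.067  1.907 -0.001  1.298  1.029]
cup [(0.59, [418.0, 195.0, 48.0, 51.0]), (0.59, [491.0, 170.0, 51.0, 41.0]), (0.55, [393.0, 259.0, 37.0, 46.0])]
post_top [(0.79, [192.0, 90.0, 128.0, 181.0])]
adjuster_grip [(0.87, [152.0, 32.0, 51.0, 51.0])]
weight [(0.66, [149.0, 134.0, 26.0, 25.0])]
```

View pics/w1.png

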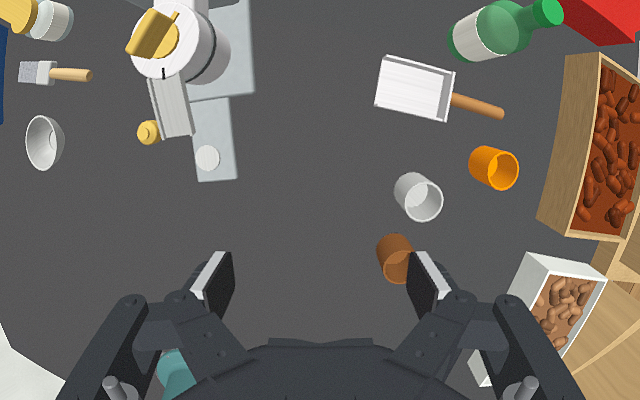

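The wrist view shows the post disc at (208,157), the steel cup at (418,195) with its rim centre near (423,200), the wing near (152,33), and the black mark at (163,73).

```bash
python3 - <<'E'
from h import *
np.set_printoptions(precision=1,suppress=True)
st=arm.get_state();M=R.from_rotvec(st["eef_rot"]).as_matrix();print("jaw deg",np.degrees(np.arctan2(M[1,1],M[0,1])),"tool z",M[:,2])
im=arm.read_camera("wrist")
def disc(u,v,w):
    g=cv2.cvtColor(im[v-w:v+w,u-w:u+w],cv2.COLOR_RGB2GRAY);_,b=cv2.threshold(g,0,255,cv2.THRESH_OTSU)
    n,l,s,c=cv2.connectedComponentsWithStats(b);k=l[w,w];return c[k]+[u-w,v-w],s[k]
print(disc(208,157,18))
d=arm.regions_of("cup","wrist")
for x in d[:4]:
    c=x["mask"];print(x["conf"],x["extent"],im[c].mean(0))
    # foot & rim model: project cylinder silhouettes
W=lambda u,v,z:atz("wrist",u,v,z,st)
p=disc(208,157,18)[0];print("post",W(*p,36))
print("cup rim",W(424,199.5,58),"mid",W(418,195,29))
print("mark",W(163,73,130),"tongue corners",W(198,182,12),W(237.5,178,12),"edge",W(228,97,12))
print("base right edge",W(253.5,92,18),W(249,10,18))
print("wing ends",W(126,47,172),W(176,14,172),"wing grip",W(152,33,160))
E
```

```text
jaw deg -78.96124859402867 tool z [ 0. -0. -1.]
(array([210.4, 156. ]), array([   4,    0,   32,   36, 1085], dtype=int32))
0.9 [395.1, 261.1, 35.5, 48.9] [133.7  86.5  48.3]
0.76 [492.6, 173.1, 50.9, 45.5] [203.  119.6  13. ]
0.57 [419.6, 198.1, 50.3, 53.7] [178.3 179.4 176.2]
post [482.  -17.2  36. ]
cup rim [ 483.  -286.6   58. ] mid [ 480.8 -288.6   29. ]
mark [575.  13. 130.] tongue corners [438.    5.2  12. ] [453.7 -50.9  12. ] edge [557.9 -22.2  12. ]
base right edge [568.7 -56.1  18. ] [674.9 -28.8  18. ]
wing ends [593.9  32.7 172. ] [623.3 -11.7 172. ] wing grip [608.7  15.4 160. ]
```

Call:
drive_tool:
  increments:
    - {"offset": [-0.2,-3.3,-2],"roll": 2}
    - {"offset": [-0.2,-3.3,-3],"roll": 1.5}
    - {"offset": [-0.2,-3.3,-3],"roll": 0}
    - {"offset": [-0.1,-3.2,-3],"roll": 0}
    - {"offset": [0,0,0],"roll": 0}

```text
t: 2.65
ee_pos: [487.9, -287.8, 151.2]
eef_rot: [3.109, 0.422, 0.016]
wrist_force: [-1.2, 0.6, -0.7]
opening: 85.6
```

```bash
python3 - <<'E'
from h import *
np.set_printoptions(precision=2,suppress=True)
st=arm.get_state();im=arm.read_camera("wrist");cv2.imwrite("pics/w2.png",im[:,:,::-1])
M=R.from_rotvec(st["eef_rot"]).as_matrix();print(st["ee_pos"],np.degrees(np.arctan2(M[1,1],M[0,1])))
for d in arm.regions_of("cup","wrist"):
  e=d["extent"];print(d["conf"],e,im[d["mask"]].mean(0),atz("wrist",e[0],e[1],29,st))
E
```

```text
[ 487.93 -287.82  151.2 ] -74.55411288726076
0.93 [317.8, 207.8, 66.1, 75.6] [194.79 195.88 192.55] [ 473.08 -290.4    29.  ]
0.58 [289.4, 289.7, 60.5, 71.2] [133.47  87.26  49.76] [ 381.01 -285.64   29.  ]
0.54 [67.8, 85.7, 134.4, 169.3] [160.47 163.27 163.14] [532.59   6.14  29.  ]
```

View pics/w2.png

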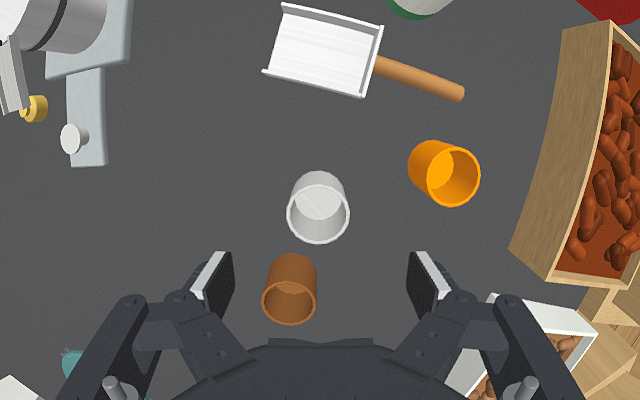

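The steel cup is centred between the jaws, with its rim ring centred at about (317.5,212); the brown cup is nearer the gripper, so I refine before descending.

```bash
python3 - <<'E'
from h import *
np.set_printoptions(precision=1,suppress=True)
st=arm.get_state()
for l,r,t,b in((287,349,184,244),):
  print([atz("wrist",*p,58,st) for p in((287,209),(349,209),(318,243.5),(318,181),(318,212))])
  print("floor",atz("wrist",318,201,3,st),"back bottom",atz("wrist",318,171,0,st))
E
```

```text
[array([ 475.9, -263. ,   58. ]), array([ 489.4, -312.1,   58. ]), array([ 452.8, -295.7,   58. ]), array([ 505.3, -281.3,   58. ]), array([ 480.2, -288.2,   58. ])]
floor [ 473.7 -290.1    3. ] back bottom [ 502.5 -282.2    0. ]
```

Call:
drive_tool:
  increments:
    - {"offset": [-0.85,0,-3],"roll": -1}
    - {"offset": [0,0,-3.5],"roll": 0}
    - {"offset": [0,0,-3.5],"roll": 0}
    - {"offset": [0,0,-2.3],"roll": 0}
    - {"offset": [0,0,0],"roll": 0}

```text
t: 3.25
ee_pos: [490.9, -284.6, 39.8]
eef_rot: [3.099, 0.406, 0.047]
wrist_force: [0.5, 0.0, -0.3]
opening: 85.3
```

Call:
drive_tool:
  increments:
    - {"offset": [-0.5,-0.15,-0.4],"roll": 0}
    - {"offset": [-0.5,-0.15,-0.4],"roll": 0}
    - {"offset": [0,0,0],"roll": 0}

```text
t: 3.55
ee_pos: [484.4, -287.8, 36.7]
eef_rot: [3.093, 0.411, 0.056]
wrist_force: [0.3, 0.5, -0.7]
opening: 85.5
```

```bash
python3 - <<'E'
from h import *
np.set_printoptions(precision=3,suppress=True)
st=arm.get_state();M=R.from_rotvec(st["eef_rot"]).as_matrix();print(st["ee_pos"],np.degrees(np.arctan2(M[1,1],M[0,1])),M[:,2],st["joint_pos"],st["wrist_force"])
E
```

```text
[ 484.405 -287.826   36.699] -74.89120147220319 [ 0.039 -0.016 -0.999] [-0.585  0.23   2.042  0.011  0.829  0.714] [ 0.262  0.457 -0.666]
```

Call:
drive_tool:
  increments:
    - {"offset": [-0.25,0,-0.3],"roll": 0}
    - {"offset": [-0.25,0,-0.3],"roll": 0}
    - {"offset": [-0.15,0,-0.3],"roll": 0}
    - {"offset": [0,0,-0.3],"roll": 0}
    - {"offset": [0,0,-0.2],"roll": 0}
    - {"offset": [0,0,0],"roll": 0}

```text
t: 4.15
ee_pos: [479.2, -289.6, 25.1]
eef_rot: [3.089, 0.409, 0.064]
wrist_force: [-0.1, -0.2, 0.0]
opening: 85.2
```

Call:
drive_tool:
  increments:
    - {}
    - {}
    - {}
    - {}
    - {}
    - {}
    - {}
    - {}
  jaw: 1
  grip_force: 40

```text
schema error: expected keys offset, roll
```

Call:
drive_tool:
  increments:
    - {"offset": [0,0,0],"roll": 0}
    - {"offset": [0,0,0],"roll": 0}
    - {"offset": [0,0,0],"roll": 0}
    - {"offset": [0,0,0],"roll": 0}
    - {"offset": [0,0,0],"roll": 0}
    - {"offset": [0,0,0],"roll": 0}
    - {"offset": [0,0,0],"roll": 0}
    - {"offset": [0,0,0],"roll": 0}
  jaw: 1
  grip_force: 40

```text
t: 4.95
ee_pos: [479.6, -289.7, 25.3]
eef_rot: [3.089, 0.409, 0.064]
wrist_force: [0.2, -0.1, 0.4]
opening: 51.0
```

Call:
drive_tool:
  increments:
    - {"offset": [0,0,1],"roll": 0}
    - {"offset": [0,0,2],"roll": 0}
    - {"offset": [0,0,2.5],"roll": 0}
    - {"offset": [0,0,2.5],"roll": 0}
    - {"offset": [0,0,2.5],"roll": 0}
    - {"offset": [0,0,2],"roll": 0}
    - {"offset": [0,0,1],"roll": 0}
    - {"offset": [0,0,0],"roll": 0}

```text
t: 5.75
ee_pos: [477.2, -288.1, 167.5]
eef_rot: [3.091, 0.409, 0.061]
wrist_force: [-0.1, 0.6, -0.5]
opening: 50.8
```

```bash
cat > s.py <<'E'
from h import *
np.set_printoptions(precision=3,suppress=True)
st=arm.get_state();M=R.from_rotvec(st["eef_rot"]).as_matrix();print(st["ee_pos"],"jaw",np.degrees(np.arctan2(M[1,1],M[0,1])),"toolz",M[:,2],st["wrist_force"],st["opening"],st["joint_pos"],st["t"])
E
python3 s.py
```

```text
[ 477.206 -288.138  167.458] jaw -74.94732683562367 toolz [ 0.042 -0.018 -0.999] [-0.059  0.632 -0.506] 50.81095800755949 [-0.593  0.063  1.959  0.01   1.075  0.71 ] 5.75
```

Call:
drive_tool:
  increments:
    - {"offset": [0,1.5,0],"roll": 0}
    - {"offset": [0,3,0],"roll": 0}
    - {"offset": [0,3,0],"roll": 0}
    - {"offset": [0,3,0],"roll": 0}
    - {"offset": [0,3,0],"roll": 0}
    - {"offset": [0,3,0],"roll": 0}
    - {"offset": [0,3,0],"roll": 0}
    - {"offset": [0,3,0],"roll": 0}
    - {"offset": [0,2.5,0],"roll": 0}
    - {"offset": [0,0,0],"roll": 0}

```text
t: 6.75
ee_pos: [463.3, -19.4, 152.2]
eef_rot: [3.106, 0.406, 0.025]
wrist_force: [-0.1, -0.7, -0.6]
opening: 51.0
```

```bash
cat >> s.py <<'E'
import sys
if len(sys.argv)>1:
    im=arm.read_camera("wrist");cv2.imwrite("pics/%s.png"%sys.argv[1],im[:,:,::-1])
E
python3 s.py w3; python3 - <<'E'
from h import *
im=arm.read_camera("side");cv2.imwrite("pics/d3.png",im[:,:,::-1])
a=im[130:300,250:450,::-1];b=cv2.imread("pics/w3.png")
cv2.imwrite("pics/c3.png",np.hstack([cv2.resize(a,(400,340)),cv2.resize(b[0:340,100:500],(400,340))]))
E
```

```text
[463.276 -19.4   152.159] jaw -75.11791728555608 toolz [ 0.017 -0.007 -1.   ] [-0.145 -0.675 -0.578] 50.96890272774336 [-0.091 -0.088  2.137 -0.007  1.074  1.223] 6.75
```

View pics/c3.png

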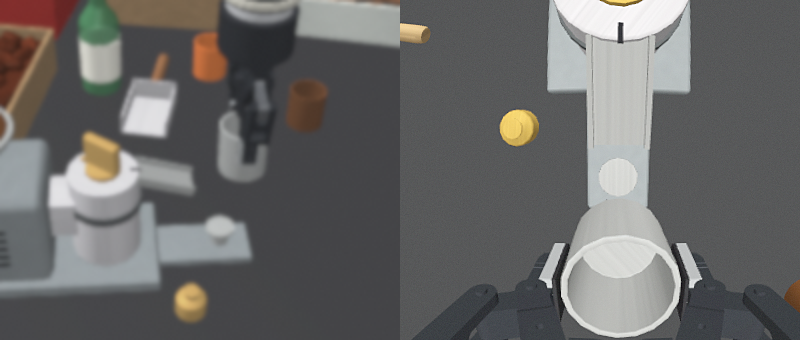

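The cup is held upright between the jaws. In the wrist frame the post disc is at (317.5,177), the black mark at (320,32), and the tongue edges at columns 287 and 348.

```bash
python3 - <<'E'
from h import *
np.set_printoptions(precision=1,suppress=True)
st=arm.get_state();im=arm.read_camera("wrist")
g=cv2.GaussianBlur(cv2.cvtColor(im,cv2.COLOR_RGB2GRAY),(3,3),0)
print("row",g[177,285:350].tolist());print("col",g[150:202,317].tolist())
W=lambda u,v,z:atz("wrist",u,v,z,st)
print("post",W(317.5,177,36),"mark",W(320,32,130),"lip ends",W(287,148,105),W(348,148,105))
print("cup rim",W(320.5,285,152.2-25+58),"cuprim ext",W(320.5,236,185),W(320.5,334,185))
E
```

```text
row [146, 179, 190, 193, 193, 192, 193, 193, 193, 188, 187, 203, 217, 218, 216, 215, 214, 216, 217, 217, 216, 214, 215, 216, 216, 214, 214, 216, 218, 217, 216, 215, 216, 217, 217, 217, 216, 215, 215, 217, 217, 215, 213, 213, 215, 217, 219, 220, 211, 193, 187, 189, 189, 188, 189, 190, 191, 191, 187, 176, 150, 110, 88, 87, 89]
col [191, 191, 190, 191, 190, 190, 189, 196, 209, 217, 218, 218, 217, 217, 217, 217, 217, 217, 217, 216, 216, 217, 216, 216, 216, 216, 216, 216, 216, 216, 215, 215, 215, 215, 215, 215, 215, 216, 215, 215, 215, 215, 214, 216, 214, 204, 194, 191, 189, 186, 185, 186]
post [478.2 -17.   36. ] mark [574.5   7.4 130. ] lip ends [505.3  10.  105. ] [514.9 -26.7 105. ]
cup rim [464.4 -21.2 185.2] cuprim ext [486.  -15.5 185. ] [437.7 -28.2 185. ]
```

Call:
drive_tool:
  increments:
    - {"offset": [0.8,0.25,0],"roll": 0}
    - {"offset": [0.8,0.25,0],"roll": 0}
    - {"offset": [0,0,-1],"roll": 0}
    - {"offset": [0,0,-1],"roll": 0}
    - {"offset": [0,0,0],"roll": 0}

```text
t: 7.4
ee_pos: [482.0, -19.9, 130.5]
eef_rot: [3.105, 0.394, 0.026]
wrist_force: [-0.4, 0.1, -0.4]
opening: 50.6
```

```bash
python3 s.py
```

```text
[482.021 -19.95  130.5  ] jaw -75.52930708372911 toolz [ 0.018 -0.01  -1.   ] [-0.427  0.131 -0.428] 50.61950932652032 [-0.087 -0.026  2.123 -0.01   1.026  1.236] 7.4
```

Call:
drive_tool:
  increments:
    - {"offset": [-0.3,0.4,-0.5],"roll": 0}
    - {"offset": [0,0.3,-1],"roll": 0}
    - {"offset": [0,0,-1],"roll": 0}
    - {"offset": [0,0,-1],"roll": 0}
    - {"offset": [0,0,-0.5],"roll": 0}
    - {"offset": [0,0,0],"roll": 0}

```text
t: 8.0
ee_pos: [477.0, -12.5, 85.5]
eef_rot: [3.105, 0.394, 0.021]
wrist_force: [0.3, 0.7, -0.8]
opening: 51.0
```

```bash
python3 s.py w4; python3 - <<'E'
from h import *
a=arm.read_camera("side")[150:290,290:430,::-1];b=cv2.imread("pics/w4.png")[0:340,120:520];c=arm.read_camera("scene")[140:240,280:380,::-1]
r=lambda x:cv2.resize(x,(400,300),interpolation=2)
cv2.imwrite("pics/c4.png",np.vstack([np.hstack([cv2.resize(a,(300,300),interpolation=2),cv2.resize(c,(300,300),interpolation=2)]),cv2.resize(b,(600,300))]))
E
```

```text
[476.973 -12.482  85.492] jaw -75.55338622395185 toolz [ 0.015 -0.01  -1.   ] [ 0.321  0.696 -0.788] 50.98577094746767 [-0.072  0.022  2.169 -0.011  0.934  1.253] 8.0
```

View pics/c4.png

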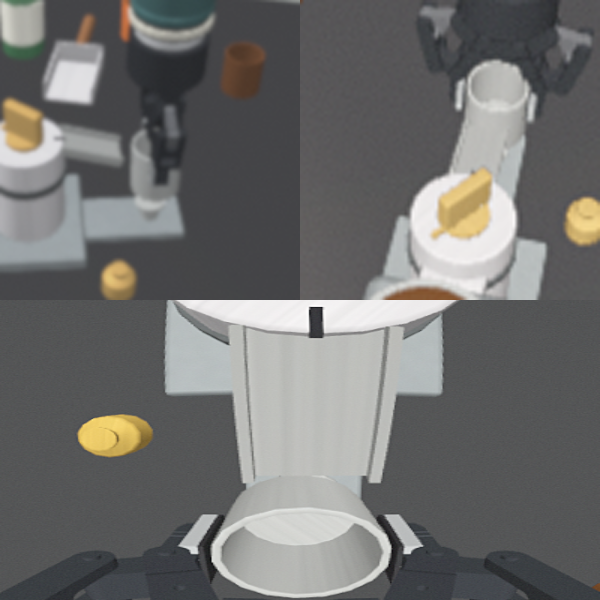

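In the side view the cup's bottom sits over the post to within about 2 mm. In the wrist view the spout's centre line is about 7 px to the right of the cup, so I shift about 3.5 mm towards −y and lower.

Call:
drive_tool:
  increments:
    - {"offset": [0.2,-0.35,-0.4],"roll": 0}
    - {"offset": [0,0,-0.5],"roll": 0}
    - {"offset": [0,0,-0.4],"roll": 0}
    - {"offset": [0,0,-0.4],"roll": 0}
    - {"offset": [0,0,-0.3],"roll": 0}
    - {"offset": [0,0,0],"roll": 0}

```text
t: 8.75
ee_pos: [481.7, -16.8, 66.6]
eef_rot: [3.104, 0.393, 0.03]
wrist_force: [0.9, 1.2, -0.3]
opening: 50.9
```

Call:
drive_tool:
  increments:
    - {"offset": [-0.2,0,-0.2],"roll": 0}
    - {"offset": [0,0,-0.2],"roll": 0}
    - {"offset": [0,0,0],"roll": 0}

```text
t: 9.05
ee_pos: [479.5, -16.7, 62.2]
eef_rot: [3.104, 0.393, 0.03]
wrist_force: [-0.4, -0.5, -0.7]
opening: 50.7
```

```bash
python3 s.py; python3 - <<'E'
from h import *
a=arm.read_camera("side")[180:280,300:400,::-1]
cv2.imwrite("pics/c5.png",cv2.resize(a,(500,500),interpolation=2))
E
```

```text
[479.509 -16.692  62.225] jaw -75.58195242802859 toolz [ 0.02 -0.01 -1.  ] [-0.411 -0.456 -0.657] 50.74217068548411 [-0.081  0.057  2.184 -0.011  0.879  1.245] 9.05
```

View pics/c5.png

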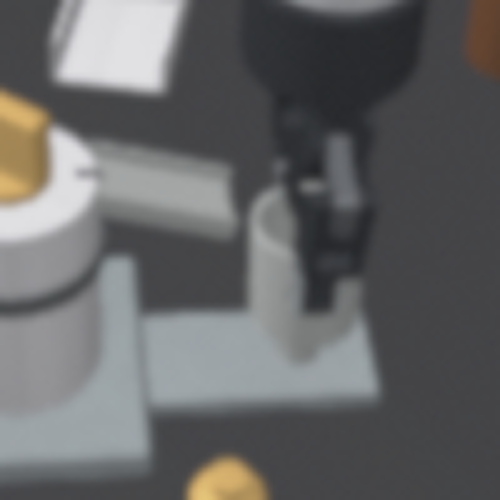

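The cup's bottom (centre ≈304) sits over the post stem (≈300), almost touching. I lower it until it makes contact.

Call:
drive_tool:
  increments:
    - {"offset": [0,0,-0.1],"roll": 0}
    - {"offset": [0,0,0],"roll": 0}

```text
t: 9.3
ee_pos: [479.9, -16.7, 61.6]
eef_rot: [3.104, 0.393, 0.031]
wrist_force: [-0.6, -0.1, -0.8]
opening: 50.9
```

Call:
drive_tool:
  increments:
    - {"offset": [0,0,-0.1],"roll": 0}
    - {"offset": [0,0,0],"roll": 0}

```text
t: 9.5
ee_pos: [480.5, -16.7, 61.7]
eef_rot: [3.104, 0.393, 0.032]
wrist_force: [0.7, -0.4, -0.8]
opening: 50.9
```

Call:
drive_tool:
  increments:
    - {"offset": [-0.1,0,-0.15],"roll": 0}
    - {"offset": [0,0,-0.1],"roll": 0}
    - {"offset": [0,0,0],"roll": 0}

```text
t: 9.8
ee_pos: [481.0, -16.7, 61.7]
eef_rot: [3.103, 0.393, 0.036]
wrist_force: [-0.4, -0.3, -1.3]
opening: 50.6
```

Call:
drive_tool:
  increments:
    - {"offset": [0,0,0],"roll": 0}
    - {"offset": [0,0,0],"roll": 0}
    - {"offset": [0,0,0],"roll": 0}
    - {"offset": [0,0,0],"roll": 0}
    - {"offset": [0,0,0],"roll": 0}
    - {"offset": [0,0,0],"roll": 0}
  jaw: -1

```text
t: 10.4
ee_pos: [480.9, -16.7, 61.0]
eef_rot: [3.103, 0.393, 0.036]
wrist_force: [1.0, 0.9, -0.3]
opening: 85.7
```

```bash
python3 s.py w6; python3 - <<'E'
from h import *
a=arm.read_camera("side")[180:280,300:400,::-1];b=cv2.imread("pics/w6.png")[0:400,120:520]
cv2.imwrite("pics/c6.png",np.hstack([cv2.resize(a,(400,400),interpolation=2),b]))
E
```

```text
[480.939 -16.737  61.032] jaw -75.58452767648137 toolz [ 0.025 -0.01  -1.   ] [ 0.952  0.871 -0.276] 85.65971787583038 [-0.081  0.059  2.185 -0.011  0.872  1.245] 10.4
```

View pics/c6.png

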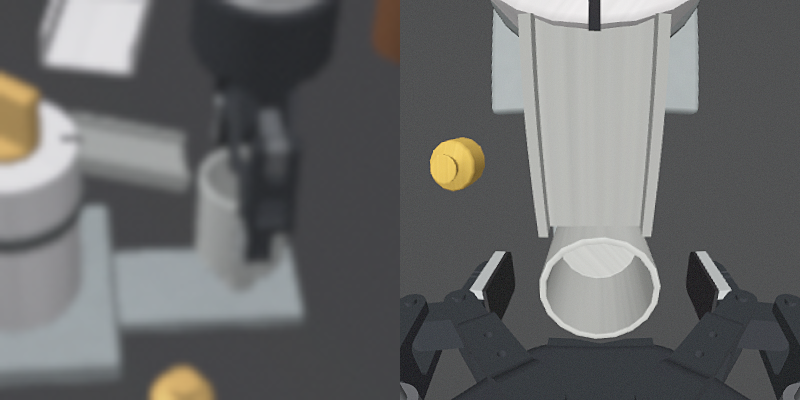

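The cup stands upright on the post, released, with its rim centre at col 320 against the lip centre at col 315 (about 2 mm). I rise now.

Call:
drive_tool:
  increments:
    - {"offset": [0,0,1],"roll": 0}
    - {"offset": [0,0,1.5],"roll": 0}
    - {"offset": [0,0,2],"roll": 0}
    - {"offset": [0,0,2.5],"roll": 0}
    - {"offset": [0,0,3],"roll": 0}
    - {"offset": [0,0,3],"roll": 0}
    - {"offset": [0,0,3],"roll": 0}
    - {"offset": [0,0,1.5],"roll": 0}
    - {"offset": [0,0,0],"roll": 0}

```text
t: 11.4
ee_pos: [478.8, -16.5, 248.1]
eef_rot: [3.103, 0.393, 0.039]
wrist_force: [0.9, -0.4, -0.9]
opening: 85.5
```

```bash
python3 s.py w7; python3 - <<'E'
from h import *
st=arm.get_state()
for l in("cup","adjuster_grip","bowl","weight"):
  print(l,[(round(d["conf"],2),np.round(d["extent"],1).tolist()) for d in arm.search_frame(l,"wrist")][:3])
E
```

```text
[478.779 -16.531 248.059] jaw -75.58312492100411 toolz [ 0.026 -0.01  -1.   ] [ 0.854 -0.394 -0.853] 85.47248725637799 [-0.081 -0.143  2.003 -0.009  1.254  1.241] 11.4
cup [(0.86, [477.4, 281.0, 45.1, 41.7]), (0.76, [318.6, 181.4, 51.4, 58.7]), (0.62, [557.3, 203.0, 45.6, 38.6])]
adjuster_grip []
bowl [(0.9, [94.1, 137.2, 55.6, 69.2])]
weight [(0.92, [240.2, 140.3, 30.8, 27.6])]
```

View pics/w7.png

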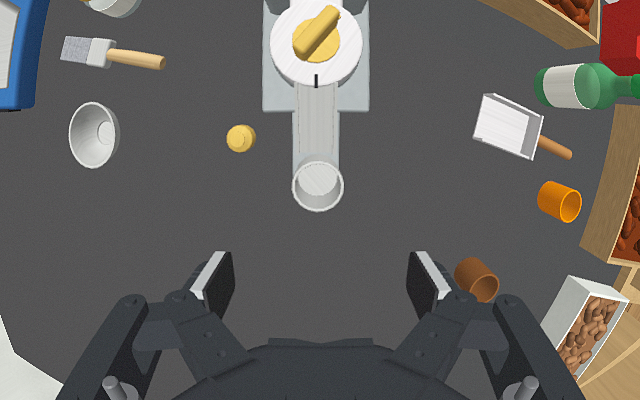

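The cup is centred on the tongue line, with its rim at (318,187). The head disc is centred near (316,41), the black mark is at (316,80), and the wing top runs from (299,53) to (334,11).

```bash
python3 - <<'E'
from h import *
np.set_printoptions(precision=1,suppress=True)
st=arm.get_state();W=lambda u,v,z:atz("wrist",u,v,z,st)
print("rim",W(318,187,94),"mark",W(316,80,130),"head L/R",W(271,42,130),W(362,42,130),"front",W(316,87,130))
a,b=W(299,53,172),W(334,11,172);print("wing",a,b,(a+b)/2,np.degrees(np.arctan2(*(b-a)[[1,0]])),np.linalg.norm(b-a))
print("flange L/R",W(292,40,136),W(341,40,136),"front",W(316,60,136))
im=arm.read_camera("wrist")
hsv=cv2.cvtColor(im,cv2.COLOR_RGB2HSV);m=((hsv[...,1]>90)&(hsv[...,0]>10)&(hsv[...,0]<32)).astype(np.uint8);m[:, :270]=0;m[:,365:]=0;m[90:]=0
ys,xs=np.nonzero(m);print(xs.min(),xs.max(),ys.min(),ys.max())
p=np.array([W(x,y,172)[:2] for x,y in zip(xs,ys)]);e=np.linalg.eigh(np.cov(p.T))[1][:,1];print("pca172",np.degrees(np.arctan2(e[1],e[0])))
E
```

```text
rim [474.4 -16.7  94. ] mark [569.8   9.6 130. ] head L/R [593.   53.7 130. ] [611.5 -18.7 130. ] front [564.1   8.2 130. ]
wing [581.3  24.5 172. ] [617.6   9.1 172. ] [599.5  16.8 172. ] -23.054329262321648 39.419076419119406
flange L/R [597.1  36.4 136. ] [606.8  -1.5 136. ] front [585.2  13.6 136. ]
293 342 0 56
pca172 166.83487974111597
```

Call:
drive_tool:
  increments:
    - {"offset": [1.2,0.3,0],"roll": 8.5}
    - {"offset": [1.2,0.3,0],"roll": 8.5}
    - {"offset": [1.2,0.3,0],"roll": 8.5}
    - {"offset": [1.2,0.3,0],"roll": 8.5}
    - {"offset": [1.2,0.3,0],"roll": 8.5}
    - {"offset": [1.2,0.3,0],"roll": 8.5}
    - {"offset": [1.2,0.3,0],"roll": 8.5}
    - {"offset": [1.2,0.3,0],"roll": 8.5}
    - {"offset": [1.2,0.3,0],"roll": 8.5}
    - {"offset": [1.2,0.3,0],"roll": 8.5}

```text
t: 12.7
ee_pos: [590.9, 14.8, 225.8]
eef_rot: [-2.001, -2.411, 0.008]
wrist_force: [0.1, -0.2, -0.1]
opening: 85.3
```

Call:
drive_tool:
  increments:
    - {"offset": [0,0,0],"roll": 8.5}
    - {"offset": [0,0,0],"roll": 8.5}
    - {"offset": [0,0,0],"roll": 8.5}
    - {"offset": [0,0,0],"roll": 8.5}
    - {"offset": [0,0,0],"roll": 8.5}
    - {"offset": [0,0,0],"roll": 8.5}
    - {"offset": [0,0,0],"roll": 0}

```text
t: 13.4
ee_pos: [586.8, 15.4, 212.5]
eef_rot: [-0.748, -3.027, 0.029]
wrist_force: [-0.1, 0.5, 0.3]
opening: 85.8
```

```bash
python3 s.py
```

```text
[586.835  15.402 212.456] jaw 62.24022659761957 toolz [-0.027 -0.013 -1.   ] [-0.097  0.508  0.28 ] 85.75200512254051 [-0.008  0.129  1.799 -0.014  1.24  -1.09 ] 13.4
```

Call:
drive_tool:
  increments:
    - {"offset": [1,0.2,0],"roll": 2.5}
    - {"offset": [1,0.2,0],"roll": 2}
    - {"offset": [0,0,0],"roll": 0}

```text
t: 13.7
ee_pos: [605.8, 19.5, 209.2]
eef_rot: [-0.637, -3.048, 0.033]
wrist_force: [-0.1, -0.1, -0.1]
opening: 85.6
```

```bash
python3 s.py w8; python3 - <<'E'
from h import *
b=cv2.imread("pics/w8.png")[130:400,140:500]
cv2.imwrite("pics/c8.png",cv2.resize(b,None,fx=2,fy=2,interpolation=2))
E
```

```text
[605.842  19.451 209.208] jaw 66.40652350874038 toolz [-0.031 -0.015 -0.999] [-0.06  -0.061 -0.111] 85.64707241257922 [-0.     0.171  1.758 -0.016  1.244 -1.154] 13.7
```

View pics/c8.png

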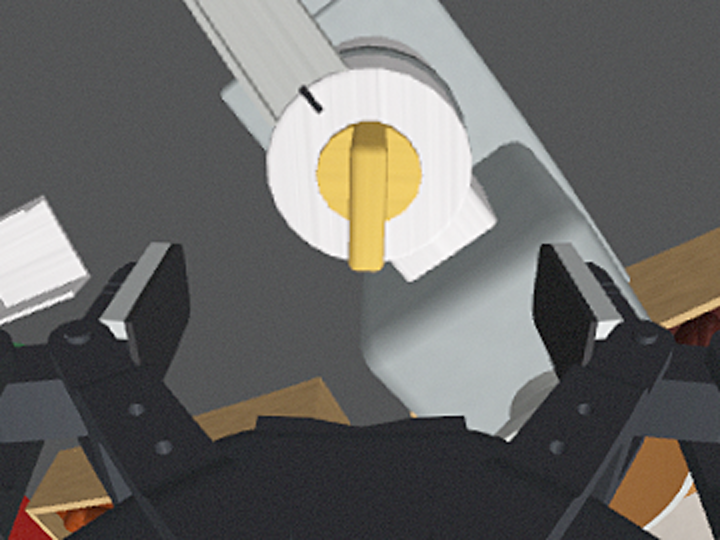

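The wing is aligned with the tool and sits about 4 px right of the pads' mid-line. The flange centre is at (324.5,216) in the full image, and the head centre at (324,212).

```bash
python3 - <<'E'
from h import *
np.set_printoptions(precision=1,suppress=True)
st=arm.get_state();W=lambda u,v,z:atz("wrist",u,v,z,st)
print("flange",W(324.5,216,136),"head",W(324.5,212,130),"wingtop ends",W(324,265,172),W(324.5,193,172), "ref TCP axis pt",W(320,216,136))
E
```

```text
flange [606.1  18.9 136. ] head [604.9  19.3 130. ] wingtop ends [626.4  10.3 172. ] [581.7  30.  172. ] ref TCP axis pt [604.8  15.9 136. ]
```

Call:
drive_tool:
  increments:
    - {"offset": [0,0,-1],"roll": 0}
    - {"offset": [0,0,-1.2],"roll": 0}
    - {"offset": [0,0,-1.2],"roll": 0}
    - {"offset": [0,0,-1],"roll": 0}
    - {"offset": [0,0,0],"roll": 0}

```text
t: 14.25
ee_pos: [603.0, 19.2, 159.5]
eef_rot: [-0.643, -3.042, 0.034]
wrist_force: [-0.7, -0.2, -0.9]
opening: 85.1
```

Call:
drive_tool:
  increments:
    - {"offset": [0.3,0,-0.5],"roll": 0}
    - {"offset": [0,0,-0.6],"roll": 0}
    - {"offset": [0,0,-0.3],"roll": 0}
    - {"offset": [0,0,0],"roll": 0}

```text
t: 14.65
ee_pos: [606.3, 19.1, 144.2]
eef_rot: [-0.643, -3.042, 0.034]
wrist_force: [-1.1, -0.9, 0.2]
opening: 85.3
```

Call:
drive_tool:
  increments:
    - {"offset": [0,0,0],"roll": 0}
    - {"offset": [0,0,0],"roll": 0}
    - {"offset": [0,0,0],"roll": 0}
    - {"offset": [0,0,0],"roll": 0}
    - {"offset": [0,0,0],"roll": 0}
    - {"offset": [0,0,0],"roll": 0}
    - {"offset": [0,0,0],"roll": 0}
    - {"offset": [0,0,0],"roll": 0}
    - {"offset": [0,0,0],"roll": 0}
    - {"offset": [0,0,0],"roll": 0}
  jaw: 1
  grip_force: 30

```text
t: 15.65
ee_pos: [607.4, 19.5, 145.8]
eef_rot: [-0.644, -3.045, 0.031]
wrist_force: [-0.4, -1.0, -0.6]
opening: 11.7
```

```bash
python3 s.py
```

```text
[607.43   19.513 145.806] jaw 66.11781596886978 toolz [-0.033 -0.014 -0.999] [-0.446 -1.01  -0.573] 11.702124629747757 [-0.001  0.226  1.815 -0.015  1.134 -1.148] 15.65
```

Call:
drive_tool:
  increments:
    - {"offset": [0,0,0],"roll": -5}
    - {"offset": [0,0,0],"roll": -5}
    - {"offset": [0,0,0],"roll": -5}
    - {"offset": [0,0,0],"roll": -5}
    - {"offset": [0,0,0],"roll": 0}

```text
t: 16.15
ee_pos: [607.8, 20.2, 145.8]
eef_rot: [-1.181, -2.877, 0.021]
wrist_force: [-0.5, -0.3, -0.7]
opening: 11.3
```

```bash
python3 s.py
```

```text
[607.83   20.196 145.811] jaw 45.369467259022585 toolz [-0.034 -0.    -0.999] [-0.463 -0.253 -0.676] 11.316399604005067 [-0.007  0.227  1.813 -0.001  1.136 -0.799] 16.15
```

Little drift, so I continue.

Call:
drive_tool:
  increments:
    - {"offset": [0,0,0],"roll": -5}
    - {"offset": [0,0,0],"roll": -5}
    - {"offset": [0,0,0],"roll": -5}
    - {"offset": [0,0,0],"roll": -5}
    - {"offset": [0,0,0],"roll": -5}
    - {"offset": [0,0,0],"roll": -5}
    - {"offset": [0,0,0],"roll": -5}
    - {"offset": [0,0,0],"roll": -5}
    - {"offset": [0,0,0],"roll": 0}

```text
t: 17.05
ee_pos: [609.1, 21.0, 145.8]
eef_rot: [-2.101, -2.294, -0.0]
wrist_force: [-0.6, 1.3, -1.4]
opening: 11.5
```

```bash
python3 s.py
```

```text
[609.067  20.951 145.773] jaw 5.055641009801145 toolz [-0.023  0.021 -1.   ] [-0.575  1.255 -1.39 ] 11.467194380513035 [-0.018  0.222  1.82   0.023  1.124 -0.116] 17.05
```

Call:
drive_tool:
  increments:
    - {"offset": [0,0,0],"roll": -5}
    - {"offset": [0,0,0],"roll": -5}
    - {"offset": [0,0,0],"roll": -5}
    - {"offset": [0,0,0],"roll": -5}
    - {"offset": [0,0,0],"roll": -5}
    - {"offset": [0,0,0],"roll": -5}
    - {"offset": [0,0,0],"roll": -5}
    - {"offset": [0,0,0],"roll": -5}
    - {"offset": [0,0,0],"roll": -5}
    - {"offset": [0,0,0],"roll": -5}

```text
t: 18.05
ee_pos: [610.8, 20.5, 145.8]
eef_rot: [-2.877, -1.206, -0.022]
wrist_force: [0.6, 0.9, -0.3]
opening: 11.8
```

Call:
drive_tool:
  increments:
    - {"offset": [0,0,0],"roll": -5}
    - {"offset": [0,0,0],"roll": -5}
    - {"offset": [0,0,0],"roll": -5}
    - {"offset": [0,0,0],"roll": -5}
    - {"offset": [0,0,0],"roll": 0}

```text
t: 18.55
ee_pos: [611.3, 19.9, 145.8]
eef_rot: [-3.047, -0.698, -0.027]
wrist_force: [-0.1, 1.3, 0.4]
opening: 11.3
```

```bash
python3 s.py; python3 -c "
from h import *;print(arm.get_state()['moment'])"
```

```text
[611.258  19.936 145.791] jaw -64.17049631916096 toolz [ 0.014  0.019 -1.   ] [-0.052  1.305  0.435] 11.33895686520466 [-0.019  0.203  1.842  0.022  1.083  1.09 ] 18.55
[ 0.03664018 -0.11291733 -0.08310324]
```

Call:
drive_tool:
  increments:
    - {"offset": [-0.1,0,0],"roll": -3}
    - {"offset": [0,0,0],"roll": -3}
    - {"offset": [0,0,0],"roll": -3}
    - {"offset": [0,0,0],"roll": -3}
    - {"offset": [0,0,0],"roll": 0}

```text
t: 19.05
ee_pos: [611.4, 19.6, 145.8]
eef_rot: [-3.104, -0.403, -0.033]
wrist_force: [-0.1, 0.7, -0.4]
opening: 11.9
```

```bash
python3 s.py; python3 -c "
from h import *;print(arm.get_state()['moment'])"
```

```text
[611.421  19.614 145.81 ] jaw -75.19522675782461 toolz [ 0.019  0.014 -1.   ] [-0.088  0.728 -0.39 ] 11.909308793780324 [-0.017  0.2    1.846  0.016  1.077  1.288] 19.05
[ 0.06533628 -0.1251829  -0.04653011]
```

Call:
drive_tool:
  increments:
    - {"offset": [0,0,0],"roll": -3}
    - {"offset": [0,0,0],"roll": -3}
    - {"offset": [0,0,0],"roll": 0}

```text
t: 19.35
ee_pos: [611.8, 19.5, 145.9]
eef_rot: [-3.122, -0.268, -0.034]
wrist_force: [-0.2, -0.0, -0.1]
opening: 11.6
```

```bash
python3 s.py; python3 -c "
from h import *;print(arm.get_state()['moment'])"
```

```text
[611.8    19.5   145.931] jaw -80.17775283584584 toolz [ 0.021  0.01  -1.   ] [-0.166 -0.004 -0.086] 11.555500185811074 [-0.015  0.199  1.847  0.012  1.075  1.379] 19.35
[ 0.03205181 -0.10546816  1.29714231]
```

Call:
drive_tool:
  increments:
    - {"offset": [0,0,0],"roll": -2}
    - {"offset": [0,0,0],"roll": 0}
    - {"offset": [0,0,0],"roll": 0}

```text
t: 19.65
ee_pos: [611.8, 19.5, 146.0]
eef_rot: [-3.127, -0.231, -0.034]
wrist_force: [0.8, 0.3, -0.3]
opening: 11.6
```

```bash
python3 s.py w9; python3 - <<'E'
from h import *
print(arm.get_state()['moment'])
b=cv2.imread("pics/w9.png")[60:360,160:480]
cv2.imwrite("pics/c9.png",cv2.resize(b,None,fx=2,fy=2,interpolation=2))
E
```

```text
[611.815  19.515 146.004] jaw -81.53143874429583 toolz [ 0.022  0.007 -1.   ] [ 0.781  0.259 -0.328] 11.645210558477832 [-0.013  0.199  1.847  0.008  1.075  1.406] 19.65
[ 0.12192089 -0.17769153  1.77181033]
```

View pics/c9.png

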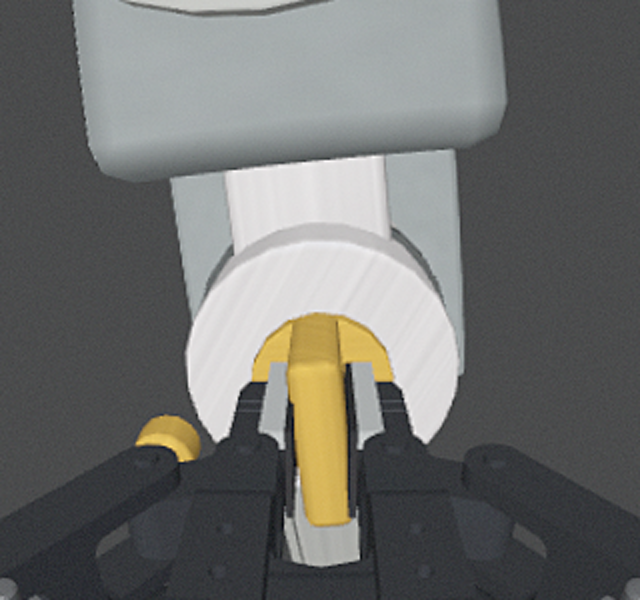

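The wing lines up with the mill's axis while the fingers lead it by about 5°, with −1.8 N m of reaction. It is seated, so I back off about 91°.

Call:
drive_tool:
  increments:
    - {"offset": [0,0,0],"roll": 5}
    - {"offset": [0,0,0],"roll": 5}
    - {"offset": [0,0,0],"roll": 5}
    - {"offset": [0,0,0],"roll": 5}
    - {"offset": [0,0,0],"roll": 5}
    - {"offset": [0,0,0],"roll": 5}
    - {"offset": [0,0,0],"roll": 5}
    - {"offset": [0,0,0],"roll": 5}
    - {"offset": [0,0,0],"roll": 5}
    - {"offset": [0,0,0],"roll": 5}

```text
t: 20.7
ee_pos: [610.5, 20.7, 145.8]
eef_rot: [-2.718, -1.521, -0.025]
wrist_force: [0.0, 1.8, -0.3]
opening: 11.4
```

Call:
drive_tool:
  increments:
    - {"offset": [0,0,0],"roll": 5}
    - {"offset": [0,0,0],"roll": 5}
    - {"offset": [0,0,0],"roll": 5}
    - {"offset": [0,0,0],"roll": 5}
    - {"offset": [0,0,0],"roll": 5}
    - {"offset": [0,0,0],"roll": 5}
    - {"offset": [0,0,0],"roll": 5}
    - {"offset": [0,0,0],"roll": 3}
    - {"offset": [0,0,0],"roll": 0}
    - {"offset": [0,0,0],"roll": 0}

```text
t: 21.7
ee_pos: [609.2, 21.0, 145.8]
eef_rot: [-2.074, -2.306, -0.015]
wrist_force: [-0.5, 1.1, -0.5]
opening: 11.3
```

```bash
python3 s.py w10; python3 - <<'E'
from h import *
print(arm.get_state()['moment'])
c=arm.read_camera("scene")[130:270,270:410,::-1]
b=cv2.imread("pics/w10.png")[60:360,160:480]
cv2.imwrite("pics/c10.png",np.hstack([cv2.resize(c,(400,400),interpolation=2),cv2.resize(b,(400,400))]))
E
```

```text
[609.209  20.952 145.833] jaw 6.102724777174456 toolz [-0.023  0.034 -0.999] [-0.476  1.137 -0.477] 11.349991914481077 [-0.025  0.222  1.819  0.037  1.125 -0.148] 21.7
[-0.20090096 -0.44761797  0.0082168 ]
```

View pics/c10.png

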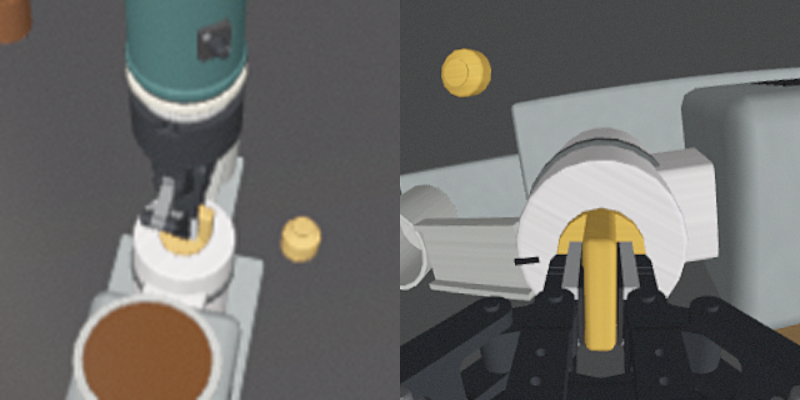

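The wing is held along the tool and the cup still stands at the spout end. The estimate is 82–88° open, so I add 4° for margin.

Call:
drive_tool:
  increments:
    - {"offset": [0,0,0],"roll": 4.5}
    - {"offset": [0,0,0],"roll": 0}
    - {"offset": [0,0,0],"roll": 0}
    - {"offset": [0,0,0],"roll": 0}
    - {"offset": [0,0,0],"roll": 0}
    - {"offset": [0,0,0],"roll": 0}

```text
t: 22.4
ee_pos: [609.1, 20.9, 145.8]
eef_rot: [-1.988, -2.38, -0.013]
wrist_force: [-2.3, 1.7, -0.8]
opening: 11.6
```

```bash
python3 s.py w11; python3 - <<'E'
from h import *
for l in("cup",):
  im=arm.read_camera("side")
  for d in arm.regions_of(l,"side"):
    e=d["extent"];print(d["conf"],np.round(e,1),im[d["mask"]].mean(0).round(),atz("side",e[0],e[1],65).round(1))
E
```

```text
[609.054  20.945 145.835] jaw 10.282734342243108 toolz [-0.026  0.032 -0.999] [-2.262  1.661 -0.78 ] 11.604370198046885 [-0.025  0.223  1.818  0.035  1.127 -0.219] 22.4
0.76 [403.7 180.6  22.4  30.1] [88. 64. 50.] [ 386.5 -243.8   65. ]
0.67 [360.6 232.8  24.1  28.8] [136. 138. 138.] [479.3 -16.8  65. ]
0.67 [354.5 160.1  17.3  23.1] [173. 100.  59.] [ 532.8 -322.2   65. ]
0.33 [228.1 360.1  44.6  59.5] [193. 178. 144.] [662.2 328.7  65. ]
```

The side camera puts the cup at (479.3, −16.8), which matches the post at (479, −17). I hand in.

```bash
python3 -c "
from cell import arm
print(arm.hand_in())"
```

```text
the job is handed in; nothing more can be done
None
```

The cup is on the post and released. The thumbscrew was turned to its stop and backed off about a quarter turn, and the gripper is still holding it. I handed the job in at about 22.5 s; the hand-in gives no verdict.

- **Cup:** after release, the side camera put it at (479, −17) mm. My estimate of the post from the same camera was (479, −18). Close wrist views showed it upright and about 2 mm off the spout's centre line.
- **Seating:** the reaction torque rose to 1.8 N m. The wrist picture showed the wing in line with the mill while the fingers had slipped about 5° past it.
- **Back-off:** I estimate the screw is 86–92° open (about 1.5–1.6 rad). The spread comes from not knowing how much of that slip recovered. The fingers still close on the wing at 11.6 mm with 30 N set.
- **Disagreements:**
    - Position estimates of the post and screw axis from the different cameras differed by about 3–5 mm, so I corrected from close views.
    - The tool leaned up to about 0.045 rad, which the moves could not correct.
    - I saw no clear contact force when the cup touched the post, so I judged that from its height.
- **Bystanders:** the weight looked unmoved in the last pictures. I did not re-measure the others, and the arm touched none of them that I noticed.

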